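# Tote the labelled cartons and hold the code reader aimed into the tote

### The job

Collect the two finished cartons from the labelling machine's catch tray and stand them upright in the grey tote. Then draw the hand-held code reader out of its holder, turn it nose-down at about 45 degrees and finish while still holding it steady, raised just clear above the tote with its window aimed down into the tote. Leave the empty label core in the tray, the cold pack in the tote and everything else on the bench where they are.

Things in the scene. Friction and masses are not known exactly. Their poses are not given: they have to be found in the camera images.
- carton1_mid (a point): White folding carton, 56 mm (its x) by 36 mm (its y) by 60 mm tall, 60 g; the point is its centre, 30 mm above its underside. It stands upright in the catch tray with its narrow (y) sides free to grip; its x axis runs roughly along world x. Tray floor is 4 mm above the bench.
- carton2_mid (a point): The other, identical carton, same point and axes; interchangeable with the first.
- labeller: White labelling machine with catch tray (fixed). Origin on the bench under the tray's centre. Tray 280 (x) by 180 mm (y), walls 22 mm high, 4 mm thick; three places 80 mm apart along x hold the cartons and the core in any order. On the tray's -y side: sloping chute up to 70 mm high from 85 mm off the tray centre, then the housing from 165 mm (300 x 260, 210 mm high, label roll up to 320 mm).
- tote: Open grey tote (fixed), outside 260 mm (x) by 200 mm (y), 70 mm high, walls and floor 5 mm thick. Origin on the bench under its centre. The cold pack lies across its +x end (x 55 to 120 mm from the centre); the rest is empty. The tote and the reader's holder may change places.
- coldpack: White flat cold pack, 50 (x) by 140 (y) by 25 mm, lying loose on the tote floor, centred about 90 mm from the tote centre along the tote's +x. Origin at the centre of its underside. Stays there.
- holder: Black block holder (fixed), 80 by 76 mm, 66 mm high, with an upright pocket 38 by 34 mm, its floor 8 mm above the bench. Origin on the bench under its centre.
- reader_head (a point): Gun-type code reader, 180 g: grey upright handle 32 (x) by 28 (y) by 110 mm in the holder's pocket, white head on top, 100 long (x), 44 wide (y), 40 mm high. Point: mid-width, mid-height of the head, to grip across the 44 mm; 130 mm above the foot, 12 mm noseward of the handle's axis. Its -x is the nose direction, z up; in the holder the nose faces the robot's side (world -x) within 30 degrees.
- reader_foot (a point): Centre of the underside of the reader's handle (130 mm below and 12 mm behind reader_head). To leave the pocket it must rise 58 mm. Same axes as reader_head.
- reader_spot (a point): Reading point of the reader: 60 mm straight ahead of the window in its nose (116 mm from reader_head along the reader's -x). Same axes. It is where the window is aimed.
- core: Empty cardboard label core, ring of 52 mm outside diameter, 30 mm high, standing in one of the tray's places. Origin at the centre of its underside. Stays there.
- jar: Clear capped jar, 52 mm diameter, 60 mm high, on the bench beyond the tote. Bystander, origin at its underside.
- spray: White bottle, 64 mm diameter, 170 mm high, on the left. Bystander, origin at its underside.
- dishes: Stack of four culture dishes, 90 mm diameter, 62 mm high, far edge of the bench. Bystander, origin at its underside.

How it is judged:
By the outcome, as a careful person would: the job done as asked, in the order asked, and still so for the second after the job is handed in, while the arm keeps its last pose, push and grip.
It also fails if it takes over 72 s, if anything falls off the work surface, if the arm or the gripper's body presses on something with over 40 N, if the wrist force passes 120 N, or if a joint passes its speed limit or range.

### The arm

A 6-joint arm with a two-finger parallel gripper is mounted at the origin on the work surface. World frame = base frame: x ahead of the robot, y to its left, z up, the work surface at z = 0. Lengths are in m, angles in rad, forces in N, time in s.
With the tool pointing down it reaches from about 0.375 to 0.9 m from the base axis. Payload 3.1 kg.
Tool frame: the origin (TCP) lies midway between the tips of the shut fingers; the grasp point (between the pads) lies 19 mm behind it; z points along the fingers, y is the line along which they close (so a half turn about z gives the same grasp; the last joint's range is limited). The gripper opens to 85 mm and grips with 20 to 120 N. Pads are 22 mm wide; open, the fingers measure 114 mm over their backs; the gripper's body (76 mm by 85 mm) begins 54 mm behind the grasp point. The pads swing forward as they close: fully open they stand 13 mm farther back than shut.
Start: joints at [-1.343, 0.527, 1.433, -0, 1.181, -0.178], TCP at [0.247, -0.574, 0.231] pointing down, gripper open.
Joint ranges: [-3.08, 3.08], [-0.75, 2.2], [0.22, 2.44], [-1.43, 4.57], [0, 2.65], [-2.85, 2.85]. Speed limits (rad/s): [2.79, 2.79, 3.14, 3.14, 3.14, 3.14].

### API

Orientations are given as a unit quaternion [x, y, z, w].
In Python, from cell import manip gives the robot as it stands. The module is installed in compiled form; this text tells all that it offers.
- The arm moves only by the tool arm_command, never from a script. Its argument "targets" is a list that holds one entry, the list of rows, each a list of 5 numbers: the shift along the tool's x, y, z in m, then the turn about the tool's z in rad, then the opening, from 0 (shut) to 1 (fully open). In form: [[[x, y, z, roll, claw], ...]]. A call has exactly 8 rows; each row shifts and turns the commanded pose from where the row before left it, along the tool's axes as they then stand; what a row does not reach is not made up. A row lasts 1/8 s, in which the tool goes at most 62.5 mm and 10.7 degrees, less where a joint would pass 70% of its speed; a pose out of reach is approached as far as the arm can. A call is refused whole if a number of a shift passes 0.0625 or a number of a turn 0.188, either way. A call with a gripper value outside its range is refused whole. The fingers move at their own pace and stop on an object; the grip force is fixed at half the most. Time passes only in rows, so rows that do not move let the fingers close, or fill a call up. It gives the time, the measured TCP pose, the force, the opening and the grip force at its end, in the units of the state.
- manip.get_state(): the state, without advancing time (a new reading comes with each control period).
- manip.camera(name): name is "scene" or "top"; returns (picture, depth): 480x640x3 uint8, red, green, blue; 480x640 float32, m along the optical axis (not along the pixel's ray), 0 where there is no reading.
- manip.camera_info(name): a dict with "intrinsics" (3x3 intrinsics, pixels), "origin" and "attitude" of the camera in the world. Camera axes: x right, y up, looking along -z (the intrinsics and any distortion apply to the point x, -y, -z); pixel columns grow to the right and rows downward; lengths in m; the calibration is good to about 2 mm. A picture is of the moment at which its call begins. camera_info takes no time and is no camera call.
- manip.hand_in(): hands the job in; it is judged then, once.
The state is a dict: "clock": time; "joint_positions": joint angles; "dq": joint speeds; "joint_torque": joint torques, N m; "eef_pos": TCP position; "orientation": TCP orientation; "ft_force": force on the tool from outside, world axes, zero at the start; "torque": the same for the moment, N m; "width": finger opening in m; "grasp_force": force on a finger pad.
Only numpy, scipy, OpenCV 4.12 (cv2) and the standard library are available. Lean on these libraries where they do the work, as an engineer would, in place of code of your own. Each camera call takes 0.05 s, during which the arm holds its last target. There are 200 camera calls.

## Working session

There is one attempt and no reset: what is moved stays moved. The work goes in short steps, Python scripts to look and compute and a tool call to move; the robot and the scene stay as the last step left them, time stands still between calls to the robot, and variables do not carry over. Pictures are saved under pics/ and viewed, at most 10 in all, crops included, and the job is handed in when it is done.

Besides the shell and the picture viewer there is one more tool, called after "Call:" as name([rows], argument=value, ...), one row to a line, values as JSON. arm_command: Moves the arm, as the interface text tells. Its arguments: {"type":"object","properties":{"targets":{"type":"array","items":{"type":"array","items":{"type":"array","items":{"type":"number"}}}}},"required":["targets"]}

```bash
mkdir -p pics; cat > h.py <<'E'
import numpy as np, cv2
from cell import manip
from scipy.spatial.transform import Rotation as R
def info(n):
    i=manip.camera_info(n); A=np.array(i["attitude"],float)
    Rm=R.from_quat(A).as_matrix() if A.size==4 else A.reshape(3,3)
    return np.array(i["intrinsics"]),np.array(i["origin"]),Rm,i
def cloud(n):
    p,d=manip.camera(n);K,o,Rm,i=info(n)
    v,u=np.mgrid[:480,:640]
    c=np.stack([(u-K[0,2])/K[0,0]*d,-(v-K[1,2])/K[1,1]*d,-d],-1)
    w=c@Rm.T+o; w[d==0]=np.nan
    return p,d,w
E
python3 - <<'E'
from h import *
s=manip.get_state();print(s)
for n in("scene","top"):
    p,d,w=cloud(n);print(info(n)[3]);cv2.imwrite(f"pics/{n}0.png",p[:,:,::-1]);np.savez(f"{n}0.npz",p=p,w=w)
E
```

```text
{'clock': 0.0, 'joint_positions': array([-1.34247775e+00,  5.28451774e-01,  1.43391634e+00,  3.72835639e-06,
        1.18139596e+00, -1.78533912e-01]), 'dq': array([-0.00035144, -0.00138405, -0.00083683, -0.00084132,  0.00146935,
       -0.00173548]), 'joint_torque': array([ 5.53967184e-04, -4.42350590e+01, -1.78022951e+01, -3.35221857e-04,
        8.23010691e-03, -6.04834284e-06]), 'eef_pos': array([ 0.24716798, -0.57326369,  0.230338  ]), 'orientation': array([ 9.79379703e-01,  2.02025292e-01, -2.52997953e-05, -1.08541849e-03]), 'ft_force': array([ 1.21456122, -0.39305993,  0.06699886]), 'torque': array([-0.00356848, -0.01972839, -0.07721856]), 'grasp_force': 0.0, 'width': 0.08571497445175891}
{'intrinsics': array([[493.91607056,   0.        , 315.03835201],
       [  0.        , 493.91607056, 241.70824914],
       [  0.        ,   0.        ,   1.        ]]), 'origin': array([1.19072896, 0.38479042, 0.97929754]), 'attitude': array([0.17059045, 0.26600533, 0.80724656, 0.49849077])}
{'intrinsics': array([[451.61479011,   0.        , 323.21890582],
       [  0.        , 451.61479011, 238.3550551 ],
       [  0.        ,   0.        ,   1.        ]]), 'origin': array([0.39591199, 0.07682088, 1.23158854]), 'attitude': array([-0.06677053,  0.061323  ,  0.70454161, -0.70384821])}
```

View pics/scene0.png

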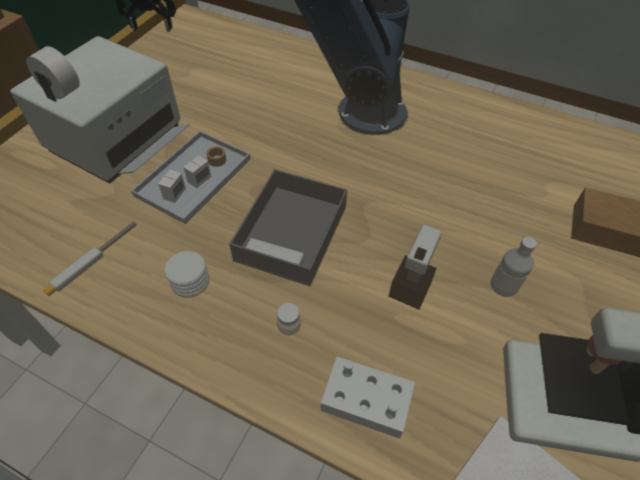

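View pics/top0.png

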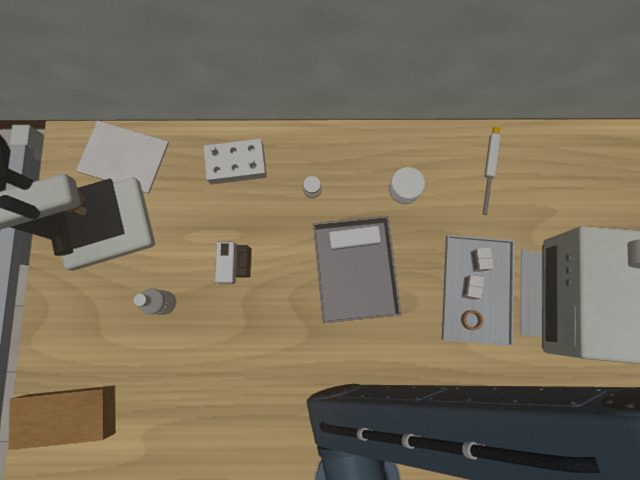

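The pictures show: cartons in the top view at about (484,259) and (475,287), the core at (472,320), the tote centred at (357,270), the cold pack at (355,237) and the reader head at (226,262) above its holder at (243,262). Next I'll measure them.

```bash
python3 - <<'E'
from h import *
def rect(n,box,z0,z1,name):
    D=np.load(n+"0.npz");w=D["w"];u0,v0,u1,v1=box
    q=w[v0:v1,u0:u1].reshape(-1,3);q=q[(q[:,2]>z0)&(q[:,2]<z1)]
    if len(q)<5: print(n,name,len(q));return
    r=cv2.minAreaRect((q[:,:2]*1000).astype(np.float32))
    print(n,name,len(q),"c",np.round(r[0],1),"size",np.round(r[1],1),"ang",round(r[2],1),"z",np.round(np.percentile(q[:,2],[5,50,95])*1000,1))
T="top"
rect(T,(470,243,500,275),.056,.075,"cA"); rect(T,(462,272,490,303),.056,.075,"cB")
rect(T,(458,306,488,334),.025,.045,"core"); rect(T,(300,205,410,330),.06,.08,"tote")
rect(T,(325,222,385,252),.02,.045,"pack"); rect(T,(205,230,262,295),.055,.08,"holder"); rect(T,(205,230,262,295),.14,.175,"head")
rect(T,(435,225,520,350),.016,.03,"tray")
S="scene"
rect(S,(158,165,187,205),.056,.075,"cA"); rect(S,(184,150,211,188),.056,.075,"cB")
rect(S,(225,165,355,290),.06,.08,"tote"); rect(S,(400,220,445,280),.14,.175,"head"); rect(S,(385,250,440,310),.055,.08,"holder")
for n in("top","scene"):
    D=np.load(n+"0.npz");p=D["p"]
    b=(460,240,500,335) if n==T else (385,215,450,310)
    c=p[b[1]:b[3],b[0]:b[2],::-1];cv2.imwrite(f"pics/crop_{n}.png",cv2.resize(c,None,fx=6,fy=6,interpolation=cv2.INTER_CUBIC))
E
```

```text
top cA 317 c [ 557.4 -334.9] size [56.4 38. ] ang 4.9 z [59.4 64.4 68.1]
top cB 327 c [ 483.8 -306.8] size [36.9 56.6] ang 78.9 z [59.8 64.1 67.5]
top core 179 c [ 400.3 -304.7] size [48.8 51.3] ang 0.1 z [28.4 33.9 37.3]
top tote 767 c [531.2   0.8] size [259.9 200.3] ang 5.7 z [63.4 69.6 73.7]
top pack 1026 c [625.8   4. ] size [ 62.7 148.8] ang 5.9 z [24.5 30.  35.1]
top holder 341 c [553.4 298.7] size [29.7 79.2] ang 89.1 z [58.9 65.8 70.5]
top head 812 c [535.4 322.4] size [44.9 99.2] ang 89.7 z [149.8 157.9 161.3]
top tray 844 c [ 480.4 -329.1] size [183.1 280.4] ang 84.7 z [17.2 22.1 27.4]
scene cA 291 c [ 544.2 -334. ] size [84.7 39.2] ang 4.7 z [58.1 64.2 67.7]
scene cB 258 c [ 484.6 -303.7] size [39.2 58.5] ang 81.6 z [58.7 64.4 67.9]
scene tote 1186 c [530.2   2.6] size [266.7 202. ] ang 5.7 z [60.9 68.5 72.5]
scene head 924 c [537.7 324.3] size [ 44.1 102. ] ang 89.8 z [146.3 158.4 160.9]
scene holder 795 c [555.2 324.7] size [75.7 82.6] ang 89.1 z [58.5 66.4 70.3]
```

```bash
cat >> h.py <<'E'
def pose():
    s=manip.get_state();M=R.from_quat(s["orientation"]).as_matrix()
    return np.array(s["eef_pos"]),np.arctan2(M[1,0],M[0,0])
def plan(wps):
    "wps: (x,y,z,yaw_deg,claw,nrows); prints rows, tool axes, tool pointing down"
    p,a=pose();rows=[]
    for x,y,z,yd,c,n in wps:
        t=np.array([x,y,z]);b=np.radians(yd);dp=(t-p)
        for k in range(n):
            d=(t-p)/(n-k);da=(b-a)/(n-k)
            X=np.array([np.cos(a),np.sin(a),0]);Y=np.array([np.sin(a),-np.cos(a),0])
            r=[round(d@X,3),round(d@Y,3),round(-d[2],3),round(-da,3),c]
            p=p+r[0]*X+r[1]*Y-np.array([0,0,r[2]]);a-=r[3];rows.append(r)
    for i in range(0,len(rows),8): print(rows[i:i+8])
    print(len(rows))
E
python3 - <<'E'
from h import *
plan([(.247,-.42,.23,15,1,4),(.42,-.336,.20,4.9,1,4),(.557,-.335,.15,4.9,1,4),(.557,-.335,.1,4.9,1,4)])
E
```

```text
[[np.float64(0.015), np.float64(-0.035), np.float64(0.0), np.float64(0.036), 1], [np.float64(0.014), np.float64(-0.036), np.float64(0.0), np.float64(0.036), 1], [np.float64(0.013), np.float64(-0.036), np.float64(0.0), np.float64(0.037), 1], [np.float64(0.011), np.float64(-0.037), np.float64(0.0), np.float64(0.036), 1], [np.float64(0.047), np.float64(-0.009), np.float64(0.008), np.float64(0.044), 1], [np.float64(0.047), np.float64(-0.011), np.float64(0.007), np.float64(0.044), 1], [np.float64(0.046), np.float64(-0.013), np.float64(0.008), np.float64(0.044), 1], [np.float64(0.046), np.float64(-0.016), np.float64(0.007), np.float64(0.044), 1]]
[[np.float64(0.034), np.float64(0.003), np.float64(0.013), np.float64(0.0), 1], [np.float64(0.034), np.float64(0.003), np.float64(0.012), np.float64(0.0), 1], [np.float64(0.034), np.float64(0.003), np.float64(0.013), np.float64(0.0), 1], [np.float64(0.034), np.float64(0.002), np.float64(0.012), np.float64(0.0), 1], [np.float64(0.0), np.float64(0.0), np.float64(0.013), np.float64(0.0), 1], [np.float64(0.0), np.float64(0.0), np.float64(0.012), np.float64(0.0), 1], [np.float64(0.0), np.float64(0.0), np.float64(0.013), np.float64(0.0), 1], [np.float64(0.0), np.float64(0.0), np.float64(0.012), np.float64(0.0), 1]]
16
```

Call:
arm_command([
  [[0.015,-0.035,0,0.036,1],[0.014,-0.036,0,0.036,1],[0.013,-0.036,0,0.037,1],[0.011,-0.037,0,0.036,1],[0.047,-0.009,0.008,0.044,1],[0.047,-0.011,0.007,0.044,1],[0.046,-0.013,0.008,0.044,1],[0.046,-0.016,0.007,0.044,1]],
])

```text
clock: 1.1
eef_pos: [0.4217, -0.3352, 0.2008]
orientation: [0.999, 0.042, -0.0, -0.0]
ft_force: [-0.2, -0.5, -0.4]
width: 0.0856
grasp_force: 0.0
```

Call:
arm_command([
  [[0.034,0.003,0.013,0,1],[0.034,0.003,0.012,0,1],[0.034,0.003,0.013,0,1],[0.034,0.002,0.012,0,1],[0,0,0.013,0,1],[0,0,0.012,0,1],[0,0,0.013,0,1],[0,0,0.012,0,1]],
])

```text
clock: 2.1
eef_pos: [0.5561, -0.3355, 0.1006]
orientation: [0.999, 0.042, -0.0, -0.0]
ft_force: [0.1, 0.0, -0.5]
width: 0.0853
grasp_force: 0.0
```

```bash
sed -i 's/round(d@X,3),round(d@Y,3),round(-d\[2\],3),round(-da,3)/*[round(float(q),3)+0.0 for q in (d@X,d@Y,-d[2],-da)]/' h.py; python3 - <<'E'
from h import *
p,a=pose();print(p,np.degrees(a),manip.get_state()["clock"])
plan([(.557,-.335,.018,4.9,1,4),(.557,-.335,.018,4.9,0,4)])
plan([(.557,-.335,.018,4.9,1,8)])
E
```

```text
[ 0.55609775 -0.33549258  0.10058196] 4.861899610321749 2.1
[[0.0, 0.0, 0.021, 0.0, 1], [0.0, 0.0, 0.021, 0.0, 1], [0.0, 0.0, 0.02, 0.0, 1], [0.001, 0.0, 0.021, -0.001, 1], [0.0, 0.0, 0.0, 0.0, 0], [0.0, 0.0, 0.0, 0.0, 0], [0.0, 0.0, 0.0, 0.0, 0], [0.0, 0.0, 0.0, 0.0, 0]]
8
[[0.0, 0.0, 0.01, 0.0, 1], [0.0, 0.0, 0.01, 0.0, 1], [0.0, 0.0, 0.01, 0.0, 1], [0.0, 0.0, 0.011, 0.0, 1], [0.0, 0.0, 0.01, 0.0, 1], [0.0, 0.0, 0.011, 0.0, 1], [0.0, 0.0, 0.01, 0.0, 1], [0.001, 0.0, 0.011, -0.001, 1]]
8
```

Call:
arm_command([
  [[0,0,0.02,0,1],[0,0,0.021,0,1],[0,0,0.02,0,1],[0.001,0,0.021,0,1],[0,0,0,0,0],[0,0,0,0,0],[0,0,0,0,0],[0,0,0,0,0]],
])

```text
clock: 3.1
eef_pos: [0.5586, -0.3358, 0.0204]
orientation: [0.999, 0.043, 0.001, 0.001]
ft_force: [0.4, -1.0, 2.5]
width: 0.0351
grasp_force: 60.2
```

```bash
python3 - <<'E'
from h import *
s=manip.get_state();print(s["width"],s["grasp_force"],pose())
plan([(.557,-.335,.15,4.9,0,4),(.531,.002,.15,5.7,0,10),(.531,.002,.15,5.7,0,2)])
E
```

```text
0.035068112557822044 60.1889169216156 (array([ 0.55858428, -0.33578443,  0.02035118]), np.float64(0.08581918357806201))
[[0.0, 0.0, -0.032, 0.0, 0], [-0.001, 0.0, -0.033, 0.0, 0], [0.0, 0.0, -0.032, 0.0, 0], [-0.001, -0.001, -0.033, 0.0, 0], [0.0, -0.034, 0.0, -0.001, 0], [0.0, -0.034, 0.0, -0.001, 0], [0.001, -0.034, 0.0, -0.001, 0], [0.0, -0.034, 0.0, -0.002, 0]]
[[0.001, -0.034, 0.0, -0.001, 0], [0.001, -0.034, 0.0, -0.002, 0], [0.001, -0.033, 0.0, -0.001, 0], [0.0, -0.034, 0.0, -0.002, 0], [0.001, -0.033, 0.0, -0.001, 0], [0.0, -0.034, 0.0, -0.002, 0], [0.0, 0.0, 0.0, 0.0, 0], [0.0, 0.0, 0.0, 0.0, 0]]
16
```

Call:
arm_command([
  [[0,0,-0.032,0,0],[0,0,-0.033,0,0],[0,0,-0.032,0,0],[0,-0.001,-0.033,0,0],[0,-0.034,0,-0.001,0],[0,-0.034,0,-0.001,0],[0,-0.034,0,-0.001,0],[0,-0.034,0,-0.002,0]],
])

```text
clock: 4.1
eef_pos: [0.5457, -0.1977, 0.1497]
orientation: [0.999, 0.045, 0.0, 0.0]
ft_force: [0.5, 1.1, -0.6]
width: 0.0354
grasp_force: 60.0
```

Call:
arm_command([
  [[0,-0.034,0,-0.001,0],[0,-0.034,0,-0.002,0],[0,-0.034,0,-0.001,0],[0,-0.034,0,-0.002,0],[0,-0.034,0,-0.001,0],[0,-0.034,0,-0.002,0],[0,0,0,0,0],[0,0,0,0,0]],
])

```text
clock: 5.1
eef_pos: [0.5272, 0.0039, 0.1496]
orientation: [0.999, 0.05, 0.0, 0.0]
ft_force: [0.7, -0.3, -0.1]
width: 0.0353
grasp_force: 60.1
```

```bash
python3 - <<'E'
from h import *
s=manip.get_state();p,a=pose();print(s["width"],p,np.degrees(a),s["ft_force"])
plan([(.531,.002,.024,5.7,0,6),(.531,.002,.024,5.7,0,2)])
E
```

```text
0.03531983512405801 [0.52718897 0.00392939 0.14964334] 5.745922453379637 [ 0.65567369 -0.31200383 -0.14802058]
[[0.001, 0.0, 0.021, 0.0, 0], [0.001, 0.0, 0.021, 0.0, 0], [0.0, 0.001, 0.021, 0.0, 0], [0.001, 0.0, 0.021, 0.0, 0], [0.0, 0.001, 0.021, 0.0, 0], [0.001, 0.0, 0.021, 0.001, 0], [0.0, 0.0, 0.0, 0.0, 0], [0.0, 0.0, 0.0, 0.0, 0]]
8
```

Call:
arm_command([
  [[0.001,0,0.022,0,0],[0.001,0,0.022,0,0],[0,0.001,0.022,0,0],[0.001,0,0.022,0,0],[0,0.001,0.02,0,0],[0,0,0.014,0,0],[0,0,0.004,0,0],[0,0,0.002,0,0]],
])

```text
clock: 6.1
eef_pos: [0.5304, 0.0022, 0.0215]
orientation: [0.999, 0.05, 0.0, 0.0]
ft_force: [-0.4, 0.1, -1.3]
width: 0.035
grasp_force: 60.1
```

Call:
arm_command([
  [[0,0,0,0,0.6],[0,0,0,0,0.9],[0,0,0,0,0.9],[0,0,0,0,0.9],[0,0,-0.03,0,0.9],[0,0,-0.035,0,1],[0,0,-0.035,0,1],[0,0,-0.03,0,1]],
])

```text
clock: 7.1
eef_pos: [0.53, 0.0026, 0.1527]
orientation: [0.999, 0.05, 0.0, 0.0]
ft_force: [0.0, 0.2, 0.0]
width: 0.0856
grasp_force: 0.0
```

```bash
python3 - <<'E'
from h import *
s=manip.get_state();p,a=pose();print(s["width"],p,np.degrees(a))
plan([(.484,-.305,.15,-10,1,9),(.484,-.305,.1,-10,1,2),(.484,-.305,.018,-10,1,5)])
p,d,w=cloud("top");cv2.imwrite("pics/t1.png",cv2.resize(p[200:345,300:520,::-1],None,fx=3,fy=3))
E
```

```text
0.08562177711141733 [0.53000936 0.00263239 0.15271536] 5.72193513803267
[[-0.008, 0.034, 0.0, 0.03, 1], [-0.008, 0.034, 0.0, 0.031, 1], [-0.006, 0.034, 0.0, 0.03, 1], [-0.005, 0.034, 0.0, 0.031, 1], [-0.005, 0.034, 0.001, 0.03, 1], [-0.003, 0.034, 0.0, 0.031, 1], [-0.002, 0.035, 0.001, 0.03, 1], [-0.002, 0.034, 0.0, 0.031, 1]]
[[0.0, 0.035, 0.001, 0.03, 1], [0.0, 0.0, 0.025, 0.0, 1], [0.0, 0.0, 0.025, 0.0, 1], [0.0, 0.0, 0.016, 0.0, 1], [0.0, 0.0, 0.016, 0.0, 1], [0.0, 0.0, 0.017, 0.0, 1], [0.0, 0.0, 0.016, 0.0, 1], [0.0, 0.0, 0.017, 0.0, 1]]
16
```

Call:
arm_command([
  [[-0.008,0.034,0,0.03,1],[-0.008,0.034,0,0.031,1],[-0.006,0.034,0,0.03,1],[-0.005,0.034,0,0.031,1],[-0.005,0.034,0.001,0.03,1],[-0.003,0.034,0,0.031,1],[-0.002,0.035,0.001,0.03,1],[-0.002,0.034,0,0.031,1]],
])

```text
clock: 8.15
eef_pos: [0.4888, -0.2717, 0.1489]
orientation: [0.997, -0.073, -0.0, -0.0]
ft_force: [0.3, 0.9, -0.4]
width: 0.0853
grasp_force: 0.0
```

Call:
arm_command([
  [[0,0.035,0.001,0.03,1],[0,0,0.025,0,1],[0,0,0.025,0,1],[0,0,0.016,0,1],[0,0,0.016,0,1],[0,0,0.016,0,1],[0,0,0.016,0,1],[0,0,0.016,0,1]],
])

```text
clock: 9.15
eef_pos: [0.4843, -0.3054, 0.0174]
orientation: [0.996, -0.087, 0.0, 0.0]
ft_force: [0.5, -0.4, -0.3]
width: 0.0858
grasp_force: 0.0
```

```bash
python3 - <<'E'
from h import *
p,a=pose();print(p,np.degrees(a))
E
```

```text
[ 0.48431579 -0.30536164  0.01740604] -9.976528509832683
```

View pics/t1.png

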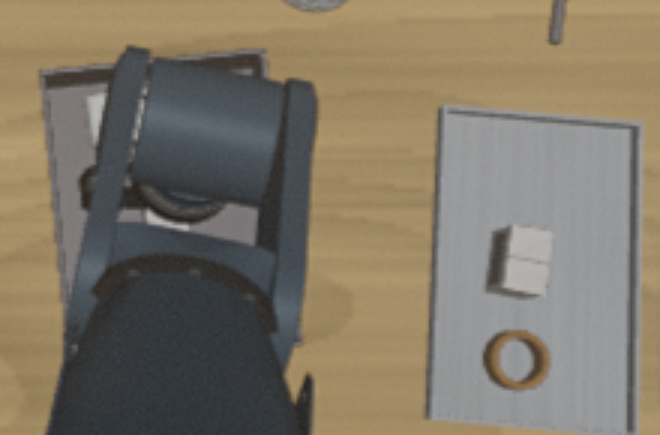

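The view shows the second carton (525,260 in the crop) and the core (517,360) in the tray. The first carton is in the tote, partly hidden by the arm.

Call:
arm_command([
  [[0,0,0,0,0],[0,0,0,0,0],[0,0,0,0,0],[0,0,0,0,0],[0,0,-0.03,0,0],[0,0,-0.034,0,0],[0,0,-0.034,0,0],[0,0,-0.034,0,0]],
])

```text
clock: 10.15
eef_pos: [0.4839, -0.3051, 0.1516]
orientation: [0.996, -0.087, -0.0, 0.0]
ft_force: [-0.3, 0.7, -0.6]
width: 0.0354
grasp_force: 60.0
```

```bash
python3 - <<'E'
from h import *
p,a=pose();print(p,np.degrees(a))
plan([(.456,-.006,.15,5.7,0,9),(.456,-.006,.022,5.7,0,7)])
E
```

```text
[ 0.48393177 -0.30511703  0.15158194] -9.980895288414285
[[-0.009, -0.032, 0.0, -0.03, 0], [-0.008, -0.032, 0.0, -0.03, 0], [-0.007, -0.033, 0.0, -0.031, 0], [-0.006, -0.033, 0.0, -0.03, 0], [-0.005, -0.033, 0.0, -0.031, 0], [-0.004, -0.033, 0.0, -0.03, 0], [-0.003, -0.033, 0.001, -0.031, 0], [-0.001, -0.034, 0.0, -0.03, 0]]
[[-0.001, -0.033, 0.001, -0.031, 0], [0.0, 0.0, 0.018, 0.0, 0], [0.0, 0.0, 0.018, 0.0, 0], [0.0, 0.0, 0.018, 0.0, 0], [0.0, 0.0, 0.018, 0.0, 0], [0.0, 0.0, 0.019, 0.0, 0], [0.0, 0.0, 0.018, 0.0, 0], [0.0, 0.0, 0.019, 0.0, 0]]
16
```

Call:
arm_command([
  [[-0.009,-0.032,0,-0.03,0],[-0.008,-0.032,0,-0.03,0],[-0.007,-0.033,0,-0.031,0],[-0.006,-0.033,0,-0.03,0],[-0.005,-0.033,0,-0.031,0],[-0.004,-0.033,0,-0.03,0],[-0.003,-0.033,0.001,-0.031,0],[-0.001,-0.034,0,-0.03,0]],
])

```text
clock: 11.15
eef_pos: [0.4587, -0.0382, 0.1496]
orientation: [0.999, 0.035, 0.0, 0.0]
ft_force: [0.1, 0.5, -0.5]
width: 0.0355
grasp_force: 59.9
```

Call:
arm_command([
  [[-0.001,-0.033,0.001,-0.031,0],[0,0,0.01,0,0],[0,0,0.025,0,0],[0,0,0.03,0,0],[0,0,0.03,0,0],[0,0,0.02,0,0],[0,0,0.01,0,0],[0,0,0,0,0]],
])

```text
clock: 12.15
eef_pos: [0.4557, -0.0069, 0.0228]
orientation: [0.999, 0.049, -0.0, -0.0]
ft_force: [0.1, 0.5, -0.3]
width: 0.0354
grasp_force: 59.9
```

```bash
python3 - <<'E'
from h import *
p,a=pose();print(p,np.degrees(a),manip.get_state()["ft_force"])
E
```

```text
[ 0.45568743 -0.0068716   0.02280953] 5.67433084617639 [ 0.06571622  0.52283321 -0.2733332 ]
```

Call:
arm_command([
  [[0,0,0.002,0,0],[0,0,0,0,0.6],[0,0,0,0,0.9],[0,0,0,0,0.9],[0,0,0,0,0.9],[0,0,-0.04,0,1],[0,0,-0.05,0,1],[0,0,-0.05,0,1]],
])

```text
clock: 13.15
eef_pos: [0.4553, -0.0063, 0.1626]
orientation: [0.999, 0.05, -0.0, -0.0]
ft_force: [0.6, -0.3, 0.3]
width: 0.0854
grasp_force: 0.0
```

```bash
python3 - <<'E'
from h import *
p,a=pose();print(p,np.degrees(a))
plan([(.47,.1,.24,4,1,4),(.545,.323,.24,-.3,1,9),(.545,.323,.20,-.3,1,3)])
E
```

```text
[ 0.45527499 -0.00629913  0.16255153] 5.714825068049281
[[0.006, -0.026, -0.019, 0.007, 1], [0.006, -0.026, -0.019, 0.008, 1], [0.006, -0.026, -0.02, 0.007, 1], [0.006, -0.027, -0.019, 0.008, 1], [0.01, -0.024, 0.0, 0.008, 1], [0.01, -0.024, 0.0, 0.008, 1], [0.01, -0.024, 0.0, 0.008, 1], [0.009, -0.024, 0.0, 0.008, 1]]
[[0.009, -0.025, 0.0, 0.009, 1], [0.009, -0.025, 0.0, 0.008, 1], [0.009, -0.024, 0.0, 0.009, 1], [0.009, -0.025, 0.0, 0.008, 1], [0.008, -0.025, 0.0, 0.009, 1], [0.0, 0.0, 0.013, 0.0, 1], [0.0, 0.0, 0.013, 0.0, 1], [0.0, 0.0, 0.014, 0.0, 1]]
16
```

Call:
arm_command([
  [[0.006,-0.026,-0.019,0.007,1],[0.006,-0.026,-0.019,0.008,1],[0.006,-0.026,-0.02,0.007,1],[0.006,-0.027,-0.019,0.008,1],[0.01,-0.024,0,0.008,1],[0.01,-0.024,0,0.008,1],[0.01,-0.024,0,0.008,1],[0.009,-0.024,0,0.008,1]],
])

```text
clock: 14.15
eef_pos: [0.5035, 0.1992, 0.2381]
orientation: [1.0, 0.019, -0.0, 0.0]
ft_force: [0.1, -0.5, 0.8]
width: 0.0856
grasp_force: 0.0
```

Call:
arm_command([
  [[0.009,-0.025,0,0.009,1],[0.009,-0.025,0,0.008,1],[0.009,-0.024,0,0.009,1],[0.009,-0.025,0,0.008,1],[0.008,-0.025,0,0.009,1],[0,0,0.013,0,1],[0,0,0.013,0,1],[0,0,0.014,0,1]],
])

```text
clock: 15.15
eef_pos: [0.5444, 0.3221, 0.1968]
orientation: [1.0, -0.003, -0.001, 0.0]
ft_force: [0.9, -0.3, 0.6]
width: 0.0859
grasp_force: 0.0
```

```bash
python3 - <<'E'
from h import *
p,a=pose();print(p,np.degrees(a))
plan([(.545,.323,.12,-.3,1,5),(.545,.323,.12,-.3,0,3)])
p,d,w=cloud("scene");cv2.imwrite("pics/s1.png",p[100:340,140:500,::-1].repeat(2,0).repeat(2,1))
for b,nm in(((225,165,355,290),"tote"),):
    q=w[165:290,225:355].reshape(-1,3);q=q[(q[:,2]>.056)&(q[:,2]<.08)&(abs(q[:,1])<.06)&(q[:,0]>.41)&(q[:,0]<.6)]
    for lo,hi in((.41,.495),(.495,.6)):
        k=q[(q[:,0]>lo)&(q[:,0]<hi)];r=cv2.minAreaRect((k[:,:2]*1000).astype(np.float32));print(r,np.median(k[:,2]))
E
```

```text
[0.54438553 0.32213867 0.19684791] -0.3405894941475625
[[0.0, 0.0, 0.015, 0.0, 1], [0.0, 0.0, 0.015, 0.0, 1], [0.0, 0.0, 0.016, 0.0, 1], [0.0, 0.0, 0.015, 0.0, 1], [0.001, -0.001, 0.016, -0.001, 1], [0.0, 0.0, 0.0, 0.0, 0], [0.0, 0.0, 0.0, 0.0, 0], [0.0, 0.0, 0.0, 0.0, 0]]
8
((441.5699462890625, -12.05392074584961), (98.96864318847656, 52.982521057128906), 28.048015594482422) 0.06526877351659044
((530.4071044921875, 5.185489654541016), (59.727073669433594, 37.09239959716797), 5.169271945953369) 0.06534776879507537
```

View pics/s1.png

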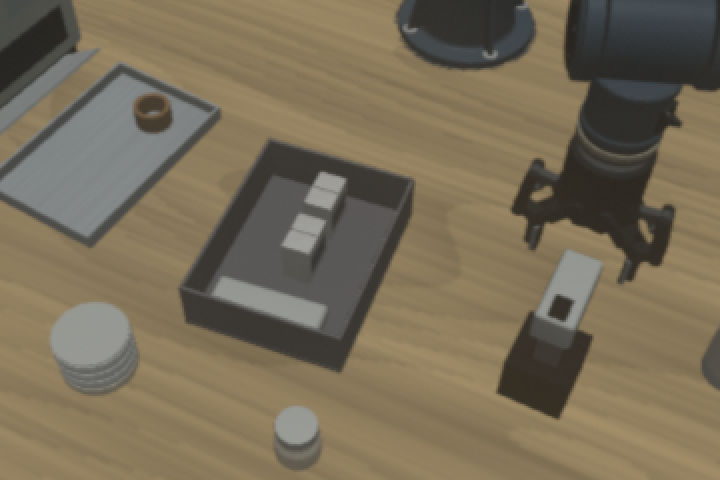

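The view shows both cartons upright in the tote (crop 325,195 and 303,245), the core still in the tray (153,112), and the open fingers straddling the reader line at (580,260).

Call:
arm_command([
  [[0,0,0.015,0,1],[0,0,0.015,0,1],[0,0,0.016,0,1],[0,-0.001,0.015,0,1],[0,0,0.015,0,1],[0,0,0,0,1],[0,0,0,0,0],[0,0,0,0,0]],
])

```text
clock: 16.2
eef_pos: [0.5457, 0.3245, 0.1231]
orientation: [1.0, -0.003, 0.001, -0.0]
ft_force: [0.1, 0.4, 0.1]
width: 0.0513
grasp_force: 0.0
```

Call:
arm_command([
  [[0,0,0,0,0],[0,0,0,0,0],[0,0,-0.005,0,0],[0,0,-0.01,0,0],[0,0,-0.015,0,0],[0,0,-0.015,0,0],[0,0,-0.015,0,0],[0,0,-0.015,0,0]],
])

```text
clock: 17.2
eef_pos: [0.5453, 0.3243, 0.1987]
orientation: [1.0, -0.003, 0.0, -0.0]
ft_force: [0.0, 0.2, -1.5]
width: 0.0432
grasp_force: 61.1
```

```bash
python3 - <<'E'
from h import *
p,a=pose();s=manip.get_state();print(p,np.degrees(a),s["width"],s["ft_force"],s["torque"])
E
```

```text
[0.5452628  0.32433705 0.1986769 ] -0.2975247042088554 0.04322912137435939 [ 0.01675071  0.23162527 -1.53616375] [ 0.01098562  0.03632467 -0.0043517 ]
```

Call:
arm_command([
  [[0.006,0,-0.005,0,0],[0.014,0,-0.005,0,0],[0.018,0,0,0,0],[0.018,0,0,0,0],[0.014,0,0,0,0],[0.004,0,0.01,0,0],[0,0,0.02,0,0],[0,0,0.02,0,0]],
])

```text
clock: 18.2
eef_pos: [0.6185, 0.3238, 0.1558]
orientation: [1.0, -0.003, -0.001, 0.0]
ft_force: [0.3, 0.2, -1.7]
width: 0.0433
grasp_force: 61.1
```

```bash
python3 - <<'E'
from h import *
p,a=pose();s=manip.get_state();print(p,np.degrees(a),s["ft_force"])
p,d,w=cloud("scene");cv2.imwrite("pics/s2.png",p[140:340,340:520,::-1].repeat(3,0).repeat(3,1))
E
```

```text
[0.61846719 0.32375451 0.1558252 ] -0.29680631212126957 [ 0.25000086  0.18270168 -1.7228356 ]
```

View pics/s2.png

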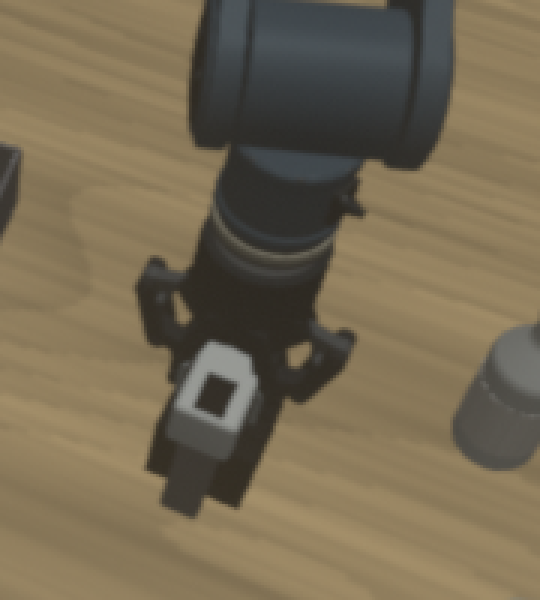

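The view shows the upright reader held clear beyond the holder's far face, with its foot at crop (185,505). Now I'll lower it a little and lean it over the holder's edge.

Call:
arm_command([
  [[0,0,0.01,0,0],[0,0,0.01,0,0],[-0.006,0,0,0,0],[-0.007,0,0,0,0],[-0.007,0,0,0,0],[-0.007,0,0,0,0],[-0.007,0,0,0,0],[-0.006,0,0,0,0]],
])

```text
clock: 19.25
eef_pos: [0.5836, 0.3241, 0.1391]
orientation: [1.0, -0.003, 0.006, -0.001]
ft_force: [5.4, -1.4, -3.7]
width: 0.0433
grasp_force: 62.0
```

```bash
cat > ang.py <<'E'
from h import *
import sys
s=manip.get_state();P,a=pose();print(P,np.degrees(a),s["ft_force"],s["torque"],s["width"])
p,d,w=cloud("scene");cv2.imwrite(sys.argv[1],p[120:340,220:520,::-1].repeat(2,0).repeat(2,1))
E
python3 ang.py pics/s3.png
```

```text
[0.58362878 0.32413642 0.13905505] -0.2889605171011953 [ 5.40002197 -1.4275045  -3.65033575] [-0.21217123 -1.4682842  -0.07964588] 0.04329337267671188
```

Call:
arm_command([
  [[-0.008,0,0,0,0],[-0.008,0,0.001,0,0],[-0.008,0,0.001,0,0],[-0.008,0,0.001,0,0],[-0.008,0,0.001,0,0],[-0.008,0,0.001,0,0],[-0.008,0,0.001,0,0],[-0.006,0,0,0,0]],
])

```text
clock: 20.3
eef_pos: [0.5226, 0.3255, 0.1339]
orientation: [1.0, -0.002, 0.007, -0.002]
ft_force: [8.6, -0.6, -1.0]
width: 0.0427
grasp_force: 63.9
```

```bash
python3 ang.py pics/s4.png
```

```text
[0.52255312 0.3255449  0.13394059] -0.28164504874166 [ 8.57361225 -0.57248359 -0.98481464] [-0.0289017  -1.82177196 -0.04582588] 0.04271188125039152
```

View pics/s4.png

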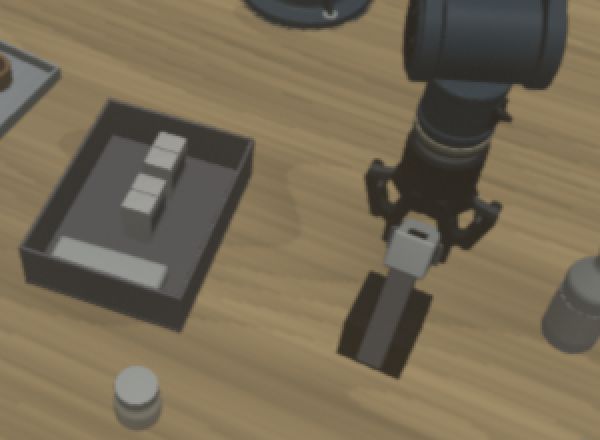

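The view shows the reader tilted: white rear of the head at (412,248) and the handle sloping out to (375,365). Now I'll measure the tilt.

```bash
cat > tilt.py <<'E'
from h import *
P,a=pose();p,d,w=cloud("scene")
q=w.reshape(-1,3);c=p.reshape(-1,3).astype(int)
# handle rear face: near TCP y, +x of pads
m=(abs(q[:,1]-P[1])<.012)&(q[:,0]>P[0]+.045)&(q[:,0]<P[0]+.14)&(q[:,2]>P[2]-.1)&(q[:,2]<P[2]+.06)&(q[:,2]>.075)
k=q[m][:,[0,2]].astype(np.float32)
vx,vz,x0,z0=cv2.fitLine(k,cv2.DIST_HUBER,0,.001,.001).ravel()
print("handle",len(k),np.degrees(np.arctan2(vz,vx)),k.min(0),k.max(0))
for lo in np.arange(-.02,.13,.01):
    t=q[(abs(q[:,1]-P[1])<.012)&(abs(q[:,0]-P[0]-lo)<.003)&(q[:,2]>.03)&(q[:,2]<P[2]+.08)]
    if len(t):print(round(P[0]+lo,3),len(t),np.round(np.percentile(t[:,2],[10,50,90]),3))
E
python3 tilt.py
```

```text
handle 571 -52.926414 [0.56637603 0.0751171 ] [0.63236666 0.18191978]
0.501 8 [0.152 0.155 0.156]
0.511 7 [0.161 0.163 0.163]
0.521 6 [0.171 0.173 0.174]
0.531 22 [0.179 0.209 0.213]
0.541 11 [0.188 0.189 0.191]
0.551 49 [0.185 0.189 0.192]
0.561 64 [0.149 0.178 0.183]
0.571 94 [0.139 0.153 0.17 ]
0.581 47 [0.125 0.13  0.134]
0.591 46 [0.115 0.117 0.122]
0.601 44 [0.103 0.107 0.111]
0.611 52 [0.089 0.095 0.099]
0.621 48 [0.079 0.083 0.088]
0.631 27 [0.07  0.073 0.076]
```

Call:
arm_command([
  [[-0.003,0,0.001,0,0],[-0.003,0,0.001,0,0],[-0.003,0,0.001,0,0],[0,0,0,0,0],[0.004,0,-0.02,0,0],[0.004,0,-0.03,0,0],[0,0,-0.03,0,0],[0,0,-0.02,0,0]],
])

```text
clock: 21.4
eef_pos: [0.515, 0.3245, 0.2297]
orientation: [1.0, -0.003, -0.001, -0.0]
ft_force: [-0.3, 0.2, -2.2]
width: 0.0429
grasp_force: 64.0
```

```bash
python3 tilt.py; python3 ang.py pics/s5.png
```

```text
handle 747 -46.834797 [0.56006545 0.16895272] [0.633046   0.27486527]
0.495 2 [0.248 0.249 0.25 ]
0.505 2 [0.256 0.256 0.256]
0.515 1 [0.27 0.27 0.27]
0.525 30 [0.3   0.306 0.309]
0.535 25 [0.033 0.058 0.289]
0.545 61 [0.282 0.286 0.289]
0.555 68 [0.249 0.275 0.279]
0.565 112 [0.239 0.258 0.268]
0.575 79 [0.067 0.23  0.235]
0.585 80 [0.067 0.219 0.224]
0.595 159 [0.037 0.06  0.212]
0.605 56 [0.196 0.2   0.203]
0.615 58 [0.186 0.189 0.193]
0.625 53 [0.176 0.179 0.182]
0.635 3 [0.174 0.175 0.177]
[0.51633575 0.32507188 0.23226354] -0.2854639437095157 [0.59039193 0.90767496 0.15895452] [ 0.02783707  0.0261787  -0.0042262 ] 0.04336734030506602
```

```bash
python3 - <<'E'
from h import *
plan([(.56,.08,.23,5.7,0,12),(.571,.006,.225,5.7,0,4),(.571,.006,.172,5.7,0,6),(.571,.006,.172,5.7,0,2)])
E
```

```text
[[0.004, 0.02, 0.0, -0.009, 0], [0.004, 0.02, 0.0, -0.009, 0], [0.003, 0.021, 0.0, -0.009, 0], [0.003, 0.021, 0.0, -0.009, 0], [0.003, 0.02, 0.0, -0.009, 0], [0.003, 0.021, 0.0, -0.009, 0], [0.003, 0.021, 0.0, -0.008, 0], [0.002, 0.02, 0.0, -0.009, 0]]
[[0.002, 0.021, 0.0, -0.008, 0], [0.002, 0.02, 0.0, -0.009, 0], [0.002, 0.021, 0.0, -0.008, 0], [0.002, 0.021, 0.001, -0.009, 0], [0.001, 0.019, 0.001, 0.0, 0], [0.001, 0.018, 0.001, 0.0, 0], [0.001, 0.019, 0.001, 0.0, 0], [0.0, 0.018, 0.002, 0.0, 0]]
[[0.0, 0.0, 0.009, 0.0, 0], [0.0, 0.0, 0.009, 0.0, 0], [0.0, 0.0, 0.009, 0.0, 0], [0.0, 0.0, 0.009, 0.0, 0], [0.0, 0.0, 0.008, 0.0, 0], [0.0, 0.0, 0.009, 0.0, 0], [0.0, 0.0, 0.0, 0.0, 0], [0.0, 0.0, 0.0, 0.0, 0]]
24
```

View pics/s5.png

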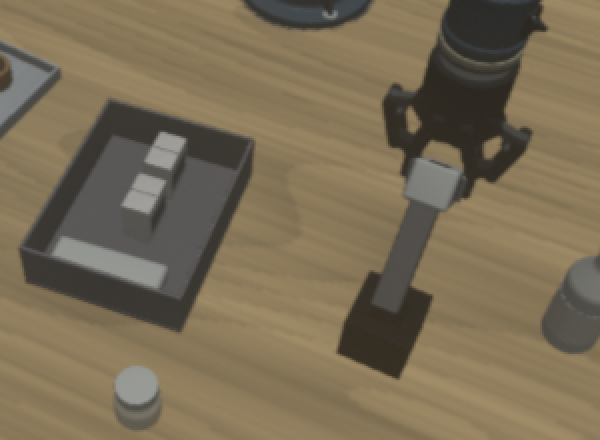

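The view shows the reader lifted free, tilted about 45° with its handle out to (390,300), and the cartons still upright. Now I'll carry it over the tote.

Call:
arm_command([
  [[0.004,0.01,0,-0.009,0],[0.004,0.02,0,-0.009,0],[0.003,0.023,0,-0.009,0],[0.003,0.023,0,-0.009,0],[0.003,0.023,0,-0.009,0],[0.003,0.023,0,-0.009,0],[0.003,0.023,0,-0.008,0],[0.002,0.023,0,-0.009,0]],
])

```text
clock: 22.5
eef_pos: [0.5448, 0.1556, 0.2266]
orientation: [0.999, 0.033, -0.002, 0.0]
ft_force: [-0.9, -0.4, -2.2]
width: 0.0432
grasp_force: 64.0
```

Call:
arm_command([
  [[0.002,0.022,0,-0.008,0],[0.002,0.022,0,-0.009,0],[0.002,0.022,0,-0.008,0],[0.002,0.022,0,-0.009,0],[0.001,0.02,0,0,0],[0.001,0.018,0,0,0],[0.001,0.014,0,0,0],[0,0.008,0,0,0]],
])

```text
clock: 23.5
eef_pos: [0.57, 0.0098, 0.2282]
orientation: [0.999, 0.05, -0.0, -0.0]
ft_force: [0.6, 0.1, -1.8]
width: 0.0429
grasp_force: 64.0
```

Call:
arm_command([
  [[0,0,0.005,0,0],[0,0,0.01,0,0],[0,0,0.012,0,0],[0,0,0.012,0,0],[0,0,0.01,0,0],[0,0,0.006,0,0],[0,0,0,0,0],[0,0,0,0,0]],
])

```text
clock: 24.5
eef_pos: [0.5702, 0.0105, 0.1736]
orientation: [0.999, 0.05, 0.0, 0.0]
ft_force: [-0.7, -0.0, -1.2]
width: 0.0431
grasp_force: 64.0
```

```bash
python3 tilt.py; python3 ang.py pics/s6.png
```

```text
handle 375 -47.106197 [0.6152897  0.11370915] [0.6858964  0.22046469]
0.55 20 [0.064 0.066 0.19 ]
0.56 19 [0.034 0.053 0.2  ]
0.57 4 [0.211 0.212 0.214]
0.58 25 [0.221 0.25  0.253]
0.59 10 [0.23  0.231 0.233]
0.6 49 [0.032 0.229 0.233]
0.61 61 [0.032 0.218 0.223]
0.62 81 [0.178 0.19  0.211]
0.63 35 [0.033 0.175 0.178]
0.64 31 [0.161 0.166 0.168]
0.65 27 [0.15  0.155 0.159]
0.66 123 [0.038 0.057 0.145]
0.67 24 [0.13  0.134 0.138]
0.68 19 [0.12  0.124 0.128]
[0.57028329 0.01052646 0.17374272] 5.718165208920901 [ 0.1752003   0.32498765 -2.75662662] [ 0.02022875  0.04482278 -0.01717105] 0.04306717245174379
```

View pics/s6.png

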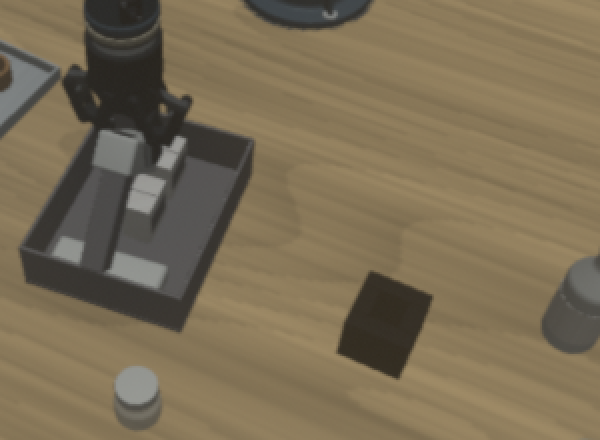

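The view shows the reader tilted 45° over the tote and clear of the rim, with its handle tip at (100,265). Both cartons are standing, the cold pack is in place and the holder is empty.

```bash
python3 -c "
from cell import manip
print(manip.hand_in())"
```

```text
the job is handed in; nothing more can be done
None
```

I handed the job in at about 25 s: both cartons stand upright in the tote, and the reader is held nose-down at about 45°, roughly 20 mm clear above it and aimed in; the core and cold pack were not touched.

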